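# Clear the supply box and press its lid home

### The job

The press-on lid of the office supply box is sitting proud, and somebody has parked the wire basket on top of it. Lift the basket off, hang it upright and level by its handle on the hook of the hook stand, then press the blue lid straight down until it is fully home. Keep the basket upright on the way and leave the stapler, mug and tape dispenser where they are.

Things in the scene. Friction and masses are not known exactly. Their poses are not given: they have to be found in the camera images.
- supply_box: Grey plastic storage box with a white inner rim, 200 (x) x 140 (y) x 76 mm high, fixed to the table. Origin: centre of its underside; z up. It carries the blue press-on lid, 206 x 146 mm, 6 mm thick with a 22 mm skirt.
- lid_top (a point): Centre of the flat upper face of the blue lid (axes as the box). About 96 to 100 mm above the table at the start, 84 mm when the lid is home.
- supply_lid (a joint): How far the blue lid is pressed down from its highest position, in m: 0 to 0.004 at the start (12 to 16 mm proud), 0.016 = fully home, skirt on the grey ledge, no white band showing. The lid moves only straight up and down, takes about 10 N to move and stays where it is left.
- basket: Loose black wire basket on the lid, 80 (x) x 112 (y) mm, rim 65 mm high, about 0.28 kg, a yellow and a green block fixed inside below the rim. Origin: centre of underside; z up. Rigid handle: 6 mm posts at y = +-56 mm carry a wooden bar along y, 12 mm diameter, centreline 145 mm above the underside; opening between rim and bar 74 mm high, 106 mm wide.
- bail_mid (a point): Middle of the basket's wooden handle bar, on its centreline, 145 mm above the basket's underside (axes as the basket: bar runs along y).
- hook_stand: Fixed white hook stand. Origin: post axis at the table; z up. Black base plate 150 x 130 x 10 mm centred at x = -30 mm; post 18 mm diameter, 267 mm high. One round arm, 8 mm diameter, leaves the post at 225 mm height along the stand's -x, falls to 200 mm at x = -85 mm, then turns up to a red tip at x = -105 mm. A hanging bar lies across it, along y.
- hook_saddle (a point): Lowest point of the hook: where the centreline of the hanging handle bar comes to lie, at x = -83 mm, y = 0, 211 mm above the table in the stand's frame (axes as the stand).
- hook_tip (a point): Top of the hook's red upturned end, at x = -105 mm, 231 mm above the table in the stand's frame; the bar has to pass over it.
- stapler: Bystander: red and black stapler, 150 x 36 x 50 mm, lying along its x. Origin: centre of its underside.
- mug: Bystander: white mug, 80 mm diameter, 90 mm high, handle at its +y. Origin: centre of its underside.
- tape_dispenser: Bystander: black tape dispenser, 150 x 60 x 88 mm. Origin: centre of its underside.

How it is judged:
By the outcome, as a careful person would: the job done as asked, in the order asked, and still so for the second after the job is handed in, with the robot touching nothing.
It also fails if it takes over 64 s, if anything falls off the work surface, if the arm or the gripper's body presses on something with over 40 N, if the wrist force passes 120 N, or if a joint passes its speed limit or range.

### The arm

A 6-joint arm with a two-finger parallel gripper is mounted at the origin on the work surface. World frame = base frame: x ahead of the robot, y to its left, z up, the work surface at z = 0. Lengths are in m, angles in degrees, forces in N, time in s.
With the tool pointing down it reaches from about 0.4 to 0.825 m from the base axis. Payload 7 kg.
Tool frame: the origin (TCP) lies at the centre of the arm's flange, where the gripper is bolted on; the fingertips stand 178 mm ahead of it and the grasp point (between the pads) lies 159 mm ahead of it; x points along the fingers, y is the direction in which the jaws open and shut, and the axes are right-handed (so a half turn about x gives the same grasp; the last joint's range is limited). The gripper opens to 88 mm and grips with 3 to 60 N. Pads are 19 mm wide; open, the fingers measure 130 mm over their backs; the gripper's body (78 mm by 193 mm) begins 47 mm behind the grasp point.
Start: joints at [90.189, 20.546, 0.682, 0, -70.136, -16.507], TCP at [0.19, 0.648, 0.405] pointing down, gripper open.
Joint ranges: [-176.03, 176.03], [-82.01, 121.73], [-58.28, 71.71], [-173.87, 95.51], [-174.79, -0.11], [-173.66, 173.66]. Speed limits (degrees/s): [136.94, 136.94, 172.46, 180, 180, 180].

### API

Orientations are given as [roll, pitch, yaw] about the fixed x, y, z axes, in that order (R = Rz(yaw) Ry(pitch) Rx(roll)).
In Python, from plant import ctrl gives the robot as it stands. The module is installed in compiled form; this text tells all that it offers.
- The arm moves only by the shell command python3 -m inch 'ROWS'. ROWS is JSON, one flat list of numbers, 7 for each row, row after row: the shift along the tool's x, y, z in m, then the turn, a rotation vector about the tool's x, y, z in degrees, then the finger opening in m, from 0 to 0.0876. In form: [dx, dy, dz, rx, ry, rz, hand, dx, dy, dz, rx, ry, rz, hand, ...]. A call has 1 to 20 rows; each row shifts and turns the pose as measured when the row begins, along the tool's axes as they then stand; what a row does not reach is not made up. A row lasts 1/8 s, in which the tool goes at most 62.5 mm and 10.7 degrees, less where a joint would pass 70% of its speed; a pose out of reach is approached as far as the arm can. A call with a gripper value outside its range is refused whole. The fingers move at their own pace and stop on an object; the grip force is fixed at half the most. Time passes only in rows, so rows that do not move let the fingers close. It gives the time, the measured TCP pose, the force and the opening at its end, in the units of the state.
- ctrl.get_obs(): the state, without advancing time (a new reading comes with each control period).
- ctrl.snapshot(name): name is "side" or "top" or "wrist"; returns a dict with "color" (480x640x3 uint8, red, green, blue), "depth" (480x640 float32, m along the optical axis (not along the pixel's ray), 0 where there is no reading), "K" (3x3 intrinsics, pixels), "position" and "attitude" of the camera in the world; the wrist camera has in their place "hand_eye" (4x4, takes a point from camera to tool coordinates, whose origin is the TCP and whose axes are the tool frame's). Camera axes: x right, y up, looking along -z (the intrinsics and any distortion apply to the point x, -y, -z); pixel columns grow to the right and rows downward; lengths in m; the calibration is good to about 2 mm. The wrist camera is an equidistant fisheye: a pixel r from the principal point sees the ray r / f radians off the axis. A picture is of the moment at which its call begins: read the wrist's pose just before it.
- ctrl.close_job(): hands the job in, once; it reports no verdict.
The state is a dict: "clock": time; "joint_pos": joint angles; "qvel": joint speeds; "tau": joint torques, N m; "tool_pos": TCP position; "orientation": TCP orientation; "force": force on the tool from outside, world axes, zero at the start; "moment": the same for the moment, N m; "opening": finger opening in m.
Only numpy, scipy, OpenCV 4.12 (cv2) and the standard library are available. Lean on these libraries where they do the work, as an engineer would, in place of code of your own. Each camera call takes 0.05 s, during which the arm holds its last target.

## Working session

There is one attempt and no reset: what is moved stays moved. The work goes in short steps, Python scripts to look and compute and a shell command to move; the robot and the scene stay as the last step left them, time stands still between calls to the robot, and variables do not carry over. Pictures are saved under pics/ and viewed, and the job is handed in when it is done.

```bash
ls; mkdir -p pics; python3 - <<'E'
from plant import ctrl
import cv2,numpy as np
print(ctrl.get_obs())
for n in ("side","top","wrist"):
    s=ctrl.snapshot(n); cv2.imwrite(f"pics/{n}0.png",s["color"][:,:,::-1]); np.savez(f"pics/{n}0.npz",**s)
    print(n,{k:np.round(v,4).tolist() for k,v in s.items() if k not in("color","depth")}, (s["depth"]>0).mean())
E
```

```text
pics
{'clock': 0.0, 'joint_pos': array([ 9.01886693e+01,  2.05898970e+01,  6.34799776e-01, -1.95869504e-02,
       -7.01340302e+01, -1.65073043e+01]), 'qvel': array([-0.10424036, -0.06363057, -0.02669662, -0.04948253, -0.06670693,
       -0.0112287 ]), 'tau': array([-2.37888671e-03, -5.82723463e+01,  2.93076038e+01,  6.99756458e+00,
        7.07656582e-03, -1.57113959e-04]), 'tool_pos': array([0.18960416, 0.64762873, 0.40374927]), 'orientation': array([  94.83607755,   89.90898975, -101.48922783]), 'force': array([ 0.64900245,  0.00977819, -0.3285854 ]), 'moment': array([-0.04983571,  0.01525703, -0.01023427]), 'opening': 0.0873449766803636}
side {'K': [[446.5262, 0.0, 323.5023], [0.0, 446.5262, 238.0799], [0.0, 0.0, 1.0]], 'position': [0.4366, -0.6664, 0.7721], 'attitude': [52.1686, 0.8116, -12.5654]} 0.995927734375
top {'K': [[548.545, 0.0, 317.2214], [0.0, 548.545, 236.4195], [0.0, 0.0, 1.0]], 'position': [0.4832, 0.095, 1.3411], 'attitude': [5.5458, 0.4093, -89.0407]} 0.996064453125
wrist {'K': [[371.6483, 0.0, 315.7644], [0.0, 371.6483, 238.8514], [0.0, 0.0, 1.0]], 'hand_eye': [[0.0001, 0.3096, -0.9509, 0.019], [1.0, 0.0, 0.0001, 0.001], [0.0001, -0.9509, -0.3096, -0.0842], [0.0, 0.0, 0.0, 1.0]]} 0.9958561197916667
```

View pics/side0.png

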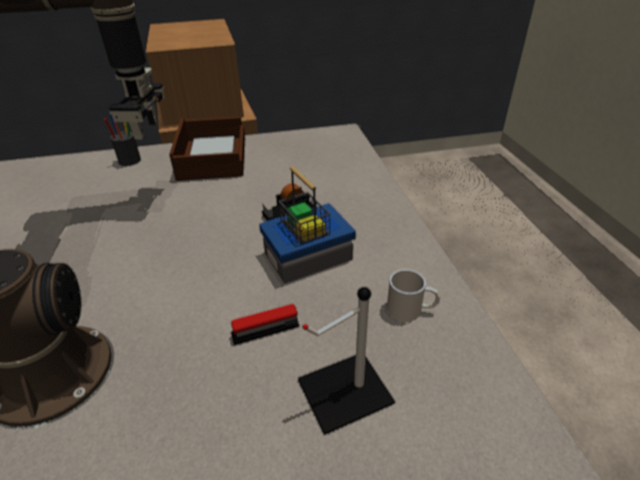

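View pics/top0.png

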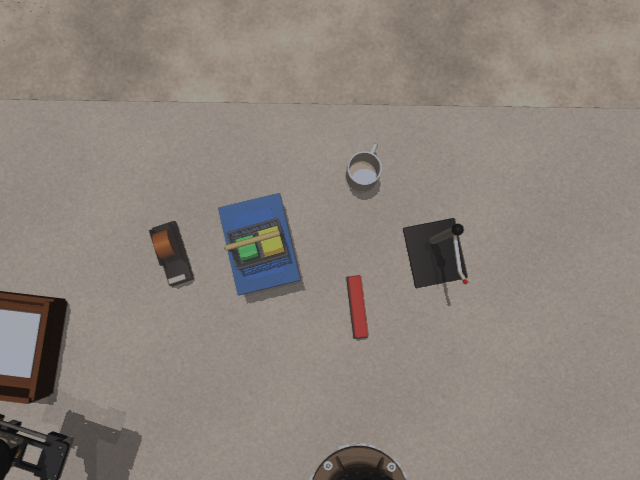

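View pics/wrist0.png

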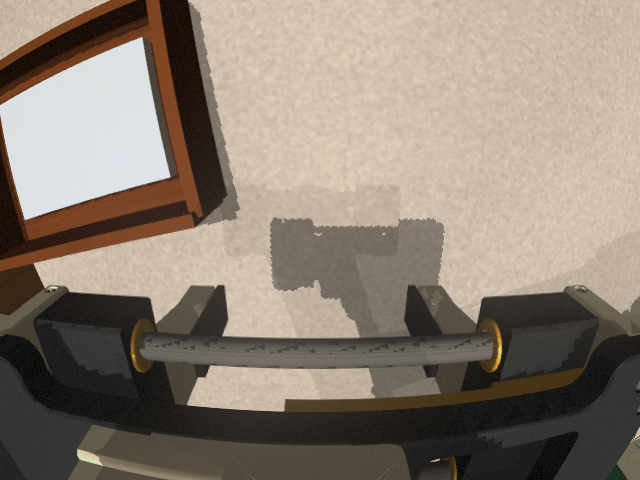

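```bash
cat > h.py <<'E'
import numpy as np,cv2
from scipy.spatial.transform import Rotation as Ro
def cam(s):
    return np.array(s["K"]),np.array(s["position"]),Ro.from_euler('xyz',s["attitude"],degrees=True).as_matrix()
def cloud(s):
    K,p,R=cam(s); d=s["depth"]; v,u=np.mgrid[:480,:640]
    P=np.stack([(u-K[0,2])/K[0,0]*d,-(v-K[1,2])/K[1,1]*d,-d],-1)
    W=P@R.T+p; W[d==0]=np.nan; return W
def ray(s,u,v):
    K,p,R=cam(s); return p,R@np.array([(u-K[0,2])/K[0,0],-(v-K[1,2])/K[1,1],-1])
def onplane(s,u,v,z):
    p,d=ray(s,u,v); return p+d*(z-p[2])/d[2]
def hsv(s): return cv2.cvtColor(np.ascontiguousarray(s["color"]),cv2.COLOR_RGB2HSV)
def load(n): return dict(np.load(f"pics/{n}.npz"))
def wcloud(s,pos,ori):
    """fisheye wrist cloud in world"""
    K=s["K"]; d=s["depth"]; v,u=np.mgrid[:480,:640]
    x=u-K[0,2];y=v-K[1,2]; r=np.hypot(x,y)+1e-9; th=r/K[0,0]
    t=np.tan(np.minimum(th,1.5)); P=np.stack([x/r*t*d,-y/r*t*d,-d],-1)
    H=np.array(s["hand_eye"]); T=P@H[:3,:3].T+H[:3,3]
    W=T@Ro.from_euler('xyz',ori,degrees=True).as_matrix().T+pos; W[d==0]=np.nan; return W
E
python3 - <<'E'
from h import *
def rep(n,name,m,W):
    q=W[m]; q=q[~np.isnan(q).any(1)]
    if len(q): print(n,name,len(q),'med',np.median(q,0).round(4),'min',np.percentile(q,2,axis=0).round(3),'max',np.percentile(q,98,axis=0).round(3))
for n in("top0","side0"):
    s=load(n);W=cloud(s);h=hsv(s);H,S,V=h[...,0],h[...,1],h[...,2]
    print(n,'table z',np.nanmedian(W[300:400,200:300,2]))
    v,u=np.mgrid[:480,:640]
    blue=(H>100)&(H<125)&(S>120); rep(n,'blue',blue,W)
    for nm,m in (('blue',blue),):
        ps=W[m&(W[...,2]>.09)]; 
        if n=="top0":
            # fit rect
            q=np.array(ps[:,:2],np.float32); q=q[~np.isnan(q).any(1)]; print(cv2.minAreaRect(q))
    red=((H<6)|(H>172))&(S>150)&(W[...,1]<.3); 
    nl,lab,st,c=cv2.connectedComponentsWithStats(red.astype(np.uint8))
    for i in range(1,nl):
        if st[i,4]>6: print('  red px',c[i].round(1));rep(n,'red',lab==i,W)
    wood=(H>10)&(H<28)&(S>70)&(W[...,2]>.19)&(W[...,0]>.35)&(W[...,1]>-.1)&(W[...,1]<.45); rep(n,'wood',wood,W)
    q=W[wood]; 
    o=W[...,2]>.2
    o&=(W[...,1]<-0.02)&(W[...,0]>.3)&(W[...,0]<.8); rep(n,'stand>.2',o,W)
    o=W[...,2]>.235; o&=(W[...,1]<-0.02)&(W[...,0]>.3)&(W[...,0]<.8); rep(n,'stand>.235',o,W)
    vv,uu=np.where(wood);print('wood px',uu.min(),uu.max(),vv.min(),vv.max())
E
```

```text
top0 table z -0.0009400340501900528
top0 blue 3024 med [0.622  0.2394 0.0987] min [0.482 0.157 0.094] max [0.69  0.322 0.104]
((0.5865849256515503, 0.23975807428359985), (0.20419397950172424, 0.14325913786888123), 14.717535972595215)
  red px [357.5 306.4]
top0 red 730 med [0.4455 0.0099 0.0488] min [ 0.38  -0.009  0.043] max [0.514 0.027 0.054]
  red px [464.8 281.3]
top0 red 12 med [ 0.5054 -0.194   0.2298] min [ 0.501 -0.197  0.225] max [ 0.507 -0.192  0.234]
top0 wood 309 med [0.5802 0.2329 0.2482] min [0.563 0.183 0.243] max [0.599 0.287 0.253]
top0 stand>.2 357 med [ 0.587  -0.1793  0.2211] min [ 0.503 -0.197  0.202] max [ 0.615 -0.164  0.266]
top0 stand>.235 118 med [ 0.6065 -0.1722  0.2621] min [ 0.597 -0.183  0.245] max [ 0.617 -0.163  0.267]
wood px 225 279 230 249
side0 table z -0.0010971011583211787
side0 blue 2320 med [0.5546 0.1985 0.0969] min [0.474 0.146 0.075] max [0.688 0.413 0.143]
  red px [263.4 318.3]
side0 red 861 med [0.4422 0.0019 0.0475] min [ 0.377 -0.014  0.037] max [0.511 0.025 0.051]
  red px [305.  326.5]
side0 red 16 med [ 0.5031 -0.1977  0.2285] min [ 0.5   -0.199  0.226] max [ 0.507 -0.193  0.23 ]
side0 wood 146 med [0.5778 0.2316 0.2471] min [0.559 0.181 0.203] max [0.596 0.287 0.25 ]
side0 stand>.2 685 med [ 0.597  -0.1819  0.2218] min [ 0.503 -0.198  0.201] max [ 0.613 -0.17   0.265]
side0 stand>.235 221 med [ 0.6034 -0.1796  0.2582] min [ 0.595 -0.186  0.236] max [ 0.615 -0.168  0.265]
wood px 290 314 166 189
```

```bash
python3 - <<'E'
from h import *
a=cv2.imread('pics/top0.png'); b=cv2.imread('pics/side0.png')
x=cv2.resize(a[180:310,210:300],None,fx=4,fy=4,interpolation=2)
y=cv2.resize(a[200:320,390:490],None,fx=4,fy=4,interpolation=2)
c=np.zeros((520,760,3),np.uint8);c[:520,:360]=x;c[:480,360:760]=y;cv2.imwrite('pics/ctop.png',c)
cv2.imwrite('pics/cside.png',np.hstack([cv2.resize(b[160:290,250:370],None,fx=3.3,fy=3.3,interpolation=2),cv2.resize(b[270:400,290:410],None,fx=3.3,fy=3.3,interpolation=2)]))
E
```

```text
(no output)
```

View pics/ctop.png

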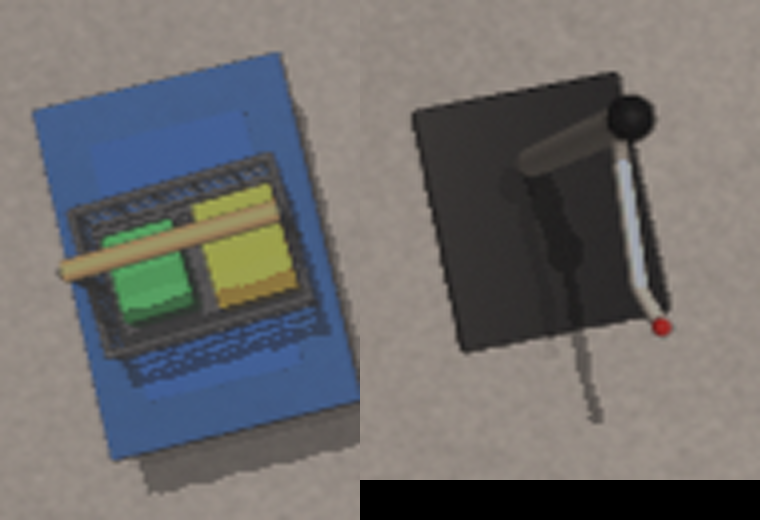

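View pics/cside.png

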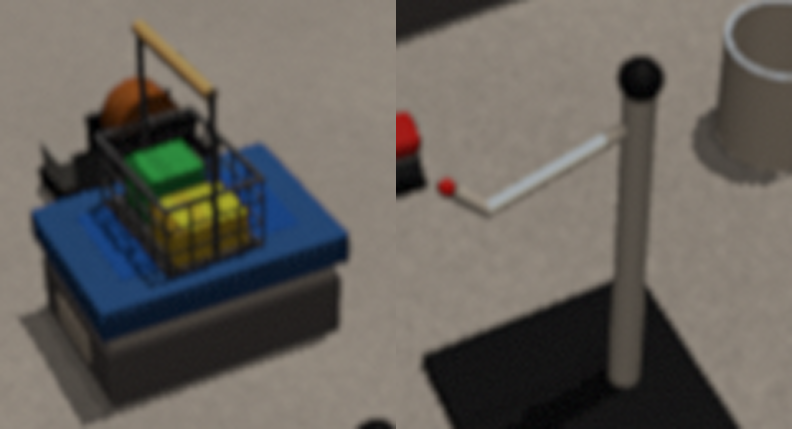

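```bash
python3 - <<'E'
from h import *
for n in("top0","side0"):
    s=load(n);W=cloud(s);h=hsv(s);H,S,V=h[...,0],h[...,1],h[...,2]
    z=W[...,2]
    wood=(H>10)&(H<28)&(S>70)&(z>.235)&(z<.26)&(W[...,0]>.5)&(W[...,0]<.65)&(W[...,1]>.15)&(W[...,1]<.32)
    q=W[wood]; c=q.mean(0); U,D,Vt=np.linalg.svd(q-c); d=Vt[0]; d*=np.sign(d[1]); t=(q-c)@d
    print(n,'bar c',c.round(4),'d',d.round(3),'yaw',np.degrees(np.arctan2(-d[0],d[1])).round(2),'ext',np.percentile(t,[0,1,99,100]).round(4),'mid',(c+d*(np.percentile(t,1)+np.percentile(t,99))/2).round(4))
    # ray cast: mask centroid-ends onto bar centreline plane
    vv,uu=np.where(wood); px=np.stack([uu,vv],1).astype(float); r=cv2.minAreaRect(px.astype(np.float32)); print('px rect',r, 'on z=.243',onplane(s,*px.mean(0),.2435).round(4))
    # post
    P=(np.abs(W[...,0]-.606)<.03)&(np.abs(W[...,1]+.174)<.03)
    for lo,hi in((.03,.1),(.1,.19),(.245,.28)):
        q=W[P&(z>lo)&(z<hi)]; print(' post',lo,len(q),q.mean(0).round(4) if len(q) else '',q[:,2].max() if len(q) else '', (np.ptp(q[:,:2],axis=0)))
    A=(z>.195)&(z<.24)&(W[...,1]<-.16)&(W[...,1]>-.23)&(W[...,0]>.50)&(W[...,0]<.592)
    q=W[A]; 
    k=np.polyfit(q[:,0],q[:,1],1); print(' arm yaw',np.degrees(np.arctan(k[0])),len(q),'y at .6',np.polyval(k,.6),'y at .52',np.polyval(k,.52))
    B=(V<70)&(z>-.0)&(z<.02)&(W[...,0]>.45)&(W[...,0]<.72)&(W[...,1]<-.06)&(W[...,1]>-.27)
    B=cv2.morphologyEx(B.astype(np.uint8),cv2.MORPH_OPEN,np.ones((5,5),np.uint8))>0
    q=W[B&(z>.004)][:,:2].astype(np.float32); print(' base',cv2.minAreaRect(q),len(q))
E
```

```text
top0 bar c [0.5803 0.2339 0.2483] d [-0.292  0.956  0.005] yaw 16.97 ext [-0.0546 -0.0538  0.0561  0.0578] mid [0.58   0.235  0.2483]
px rect ((251.84906005859375, 239.9716796875), (5.631782054901123, 56.0431022644043), 74.05460357666016) on z=.243 [0.5807 0.2346 0.2435]
 post 0.03 51 [ 0.6048 -0.168   0.0634] 0.09640316058383891 [0.01652529 0.0097956 ]
 post 0.1 79 [ 0.6045 -0.1679  0.1458] 0.18979416533603866 [0.01509659 0.01164171]
 post 0.245 115 [ 0.6065 -0.1726  0.2617] 0.27065320188909436 [0.02219792 0.02197518]
 arm yaw 11.587014277587134 187 y at .6 -0.17548646984421434 y at .52 -0.19188921686880295
 base ((0.5777024030685425, -0.17869073152542114), (0.1493276059627533, 0.12782661616802216), 11.833943367004395) 2567
side0 bar c [0.5777 0.2313 0.2468] d [-0.294  0.956 -0.004] yaw 17.11 ext [-0.0544 -0.0533  0.0587  0.0603] mid [0.5769 0.2338 0.2467]
px rect ((301.8954162597656, 177.61692810058594), (31.888486862182617, 4.824457168579102), 41.82017135620117) on z=.243 [0.5788 0.2361 0.2435]
 post 0.03 216 [ 0.6036 -0.1799  0.065 ] 0.09979349380716263 [0.01733781 0.01474597]
 post 0.1 344 [ 0.6038 -0.1797  0.1466] 0.18992171627065502 [0.01784426 0.01311122]
 post 0.245 174 [ 0.6043 -0.1784  0.2591] 0.2662851500350336 [0.02312271 0.01997485]
 arm yaw 12.545327217347879 301 y at .6 -0.175933110604952 y at .52 -0.19373509456024324
 base ((0.5757813453674316, -0.1809726357460022), (0.15041084587574005, 0.1307482123374939), 11.503965377807617) 4222
```

```bash
cat >> h.py <<'E'
def toolR(t,psi,sg):
    t,p=np.radians([t,psi]); x=np.array([np.sin(t)*np.cos(p),np.sin(t)*np.sin(p),-np.cos(t)]); y=sg*np.array([np.cos(t)*np.cos(p),np.cos(t)*np.sin(p),np.sin(t)])
    return np.stack([x,y,np.cross(x,y)],1)
def state():
    from plant import ctrl
    o=ctrl.get_obs(); return o,np.array(o["tool_pos"]),Ro.from_euler('xyz',o["orientation"],degrees=True).as_matrix()
def plan(Rt,g,reach=.159):
    """needed turn (tool rotvec), and shift in tool axes AFTER the turn, to bring grasp point to g"""
    o,p,R=state(); rv=Ro.from_matrix(R.T@Rt).as_rotvec(degrees=True)
    tcp=np.array(g)-reach*Rt[:,0]
    print('t',round(o['clock'],2),'q',np.round(o['joint_pos'],1),'grasp now',(p+reach*R[:,0]).round(4),'F',np.round(o['force'],1),'open',round(o['opening'],4))
    print('rotvec',rv.round(2),np.linalg.norm(rv).round(2),'world d',(tcp-p).round(4),'tool d now',(R.T@(tcp-p)).round(4),'tool d after',(Rt.T@(tcp-p)).round(4),'tcp',tcp.round(4))
E
python3 - <<'E'
from h import *
o,p,R=state(); print(R.round(3))
psi=17.; b=np.array([-np.sin(np.radians(psi)),np.cos(np.radians(psi)),0])
g=np.array([.579,.2345,.2435])+.026*b; print('grasp pt',g)
for sg in(1,-1):
    plan(toolR(30,psi,sg),g)
# pre-grasp 120mm back
E
```

```text
[[-0.    -0.281 -0.96 ]
 [-0.001 -0.96   0.281]
 [-1.     0.001 -0.   ]]
grasp pt [0.57139834 0.25936392 0.2435    ]
t 0.15 q [ 90.2  20.6   0.6  -0.  -70.1 -16.5] grasp now [0.1896 0.6475 0.2449] F [ 0.   0.5 -0.5] open 0.0877
rotvec [-119.96   32.22   17.28] 125.41 world d [ 0.3058 -0.4115 -0.0227] tool d now [ 0.0232  0.309  -0.4091] tool d after [0.1057 0.1377 0.483 ] tcp [0.4954 0.2361 0.3812]
t 0.15 q [ 90.2  20.6   0.6  -0.  -70.1 -16.5] grasp now [0.1896 0.6475 0.2449] F [ 0.   0.5 -0.5] open 0.0877
rotvec [ 55.35  14.78 -27.56] 63.57 world d [ 0.3058 -0.4115 -0.0227] tool d now [ 0.0232  0.309  -0.4091] tool d after [ 0.1057 -0.1377 -0.483 ] tcp [0.4954 0.2361 0.3812]
```

```bash
python3 -m inch '[-0.05,0,0,0,0,0,0.0876,-0.05,0,0,0,0,0,0.0876,0,0,0,7.91,2.11,-3.94,0.0876,0,0,0,7.91,2.11,-3.94,0.0876,0,0,0,7.91,2.11,-3.94,0.0876,0,0,0,7.91,2.11,-3.94,0.0876,0,0,0,7.91,2.11,-3.94,0.0876,0,0,0,7.91,2.11,-3.94,0.0876,0,0,0,7.91,2.11,-3.94,0.0876,0,0,0,0,0,0,0.0876]'; cat > pg.py <<'E'
from h import *
psi=17.; b=np.array([-np.sin(np.radians(psi)),np.cos(np.radians(psi)),0])
g=np.array([.579,.2345,.2435])+.026*b
R=toolR(30,psi,-1)
plan(R,g-.10*R[:,0]); plan(R,g)
E
python3 pg.py
```

```text
clock: 1.4
tool_pos: [0.1895, 0.6475, 0.5037]
orientation: [-89.4, 59.3, 15.9]
force: [0.1, -0.1, -0.8]
opening: 0.0878
t 1.4 q [ 96.2  13.7 -12.6  34.4 -62.8 -96.8] grasp now [0.2674 0.6697 0.3669] F [ 0.1 -0.1 -0.8] open 0.0878
rotvec [-1.59 -0.55  0.66] 1.81 world d [ 0.2581 -0.426  -0.0359] tool d now [ 0.098  -0.1002 -0.4793] tool d after [ 0.0922 -0.088  -0.4828] tcp [0.4476 0.2215 0.4678]
t 1.4 q [ 96.2  13.7 -12.6  34.4 -62.8 -96.8] grasp now [0.2674 0.6697 0.3669] F [ 0.1 -0.1 -0.8] open 0.0878
rotvec [-1.59 -0.55  0.66] 1.81 world d [ 0.3059 -0.4113 -0.1225] tool d now [ 0.198  -0.099  -0.4783] tool d after [ 0.1922 -0.088  -0.4828] tcp [0.4954 0.2361 0.3812]
```

```bash
python3 -m inch '[0.0095,-0.0095,-0.048,-0.16,-0.055,0.066,0.0876,0.0095,-0.0095,-0.048,-0.16,-0.055,0.066,0.0876,0.0095,-0.0095,-0.048,-0.16,-0.055,0.066,0.0876,0.0095,-0.0095,-0.048,-0.16,-0.055,0.066,0.0876,0.0095,-0.0095,-0.048,-0.16,-0.055,0.066,0.0876,0.0095,-0.0095,-0.048,-0.16,-0.055,0.066,0.0876,0.0095,-0.0095,-0.048,-0.16,-0.055,0.066,0.0876,0.0095,-0.0095,-0.048,-0.16,-0.055,0.066,0.0876,0.0095,-0.0095,-0.048,-0.16,-0.055,0.066,0.0876,0.0095,-0.0095,-0.048,-0.16,-0.055,0.066,0.0876,0,0,0,0,0,0,0.0876]';python3 pg.py; python3 - <<'E'
from h import *
from plant import ctrl
o=ctrl.get_obs(); s=ctrl.snapshot("wrist"); cv2.imwrite("pics/w1.png",s["color"][:,:,::-1]); np.savez("pics/w1.npz",pos=o["tool_pos"],ori=o["orientation"],**s)
E
```

```text
clock: 2.78
tool_pos: [0.4618, 0.2134, 0.4711]
orientation: [-90.5, 60.4, 19.0]
force: [-0.1, 0.6, -0.3]
opening: 0.0876
t 2.77 q [ 51.2  -7.  -35.7  25.1 -38.4 -48.4] grasp now [0.536  0.239  0.3329] F [-0.1  0.6 -0.3] open 0.0876
rotvec [ 2.25  0.98 -0.39] 2.49 world d [-0.0142  0.0081 -0.0033] tool d now [-0.0025  0.0109  0.0124] tool d after [-0.0027  0.0114  0.0119] tcp [0.4476 0.2215 0.4678]
t 2.77 q [ 51.2  -7.  -35.7  25.1 -38.4 -48.4] grasp now [0.536  0.239  0.3329] F [-0.1  0.6 -0.3] open 0.0876
rotvec [ 2.25  0.98 -0.39] 2.49 world d [ 0.0336  0.0227 -0.0899] tool d now [0.0975 0.0103 0.0106] tool d after [0.0973 0.0114 0.0119] tcp [0.4954 0.2361 0.3812]
```

View pics/w1.png

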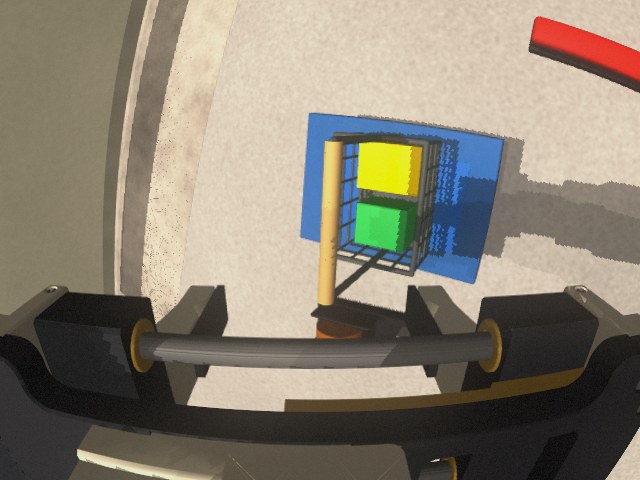

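```bash
cat > wb.py <<'E'
import sys
from h import *
n=sys.argv[1]; s=load(n); W=wcloud(s,s["pos"],s["ori"]); h=hsv(s);H,S=h[...,0],h[...,1]; z=W[...,2]
m=((H>10)&(H<26)&(S>60)&(W[...,1]>.1)&(z>.2)&(z<.28)).astype(np.uint8); m[300:]=0
nl,lab,st,c=cv2.connectedComponentsWithStats(m); i=1+np.argmax(st[1:,4]); q=W[lab==i]
c=q.mean(0);U,D,Vt=np.linalg.svd(q-c,full_matrices=False); d=Vt[0]*np.sign(Vt[0][1]); t=(q-c)@d; e=np.percentile(t,[1,99])
print(st[i],'mid',(c+d*e.mean()).round(4),'len',np.ptp(e).round(4),'d',d.round(3),'yaw',np.degrees(np.arctan2(-d[0],d[1])).round(2),'elev',np.degrees(np.arcsin(d[2])).round(2))
E
python3 wb.py w1
```

```text
[ 317  141   27  159 2558] mid [0.5775 0.2326 0.2494] len 0.1068 d [-0.287  0.958  0.004] yaw 16.68 elev 0.24
```

```bash
python3 -m inch '[0.02,0.011,0.012,2.25,1,-0.4,0.0876,0.02,0,0,0,0,0,0.0876,0,0,0,0,0,0,0.0876]';python3 pg.py
```

```text
clock: 3.2
tool_pos: [0.4669, 0.231, 0.4322]
orientation: [-89.9, 59.8, 17.5]
force: [-0.1, -0.4, 0.3]
opening: 0.0877
t 3.2 q [ 51.1  -4.2 -40.7  32.  -31.7 -58. ] grasp now [0.5432 0.255  0.2948] F [-0.1 -0.4  0.3] open 0.0877
rotvec [0.33 0.23 0.2 ] 0.45 world d [-0.0194 -0.0095  0.0356] tool d now [-0.0415  0.0005 -0.0033] tool d after [-0.0415  0.0006 -0.0034] tcp [0.4476 0.2215 0.4678]
t 3.2 q [ 51.1  -4.2 -40.7  32.  -31.7 -58. ] grasp now [0.5432 0.255  0.2948] F [-0.1 -0.4  0.3] open 0.0877
rotvec [0.33 0.23 0.2 ] 0.45 world d [ 0.0284  0.0051 -0.051 ] tool d now [ 0.0585  0.0009 -0.0037] tool d after [ 0.0585  0.0006 -0.0034] tcp [0.4954 0.2361 0.3812]
```

```bash
python3 -m inch '[0.0146,0,-0.001,0.1,0.1,0,0.0876,0.0146,0,-0.001,0.1,0.1,0,0.0876,0.0146,0,-0.001,0.1,0,0.1,0.0876,0.0146,0,-0.001,0,0,0,0.0876,0,0,0,0,0,0,0.0876]';python3 pg.py; python3 - <<'E'
from h import *
from plant import ctrl
o=ctrl.get_obs(); s=ctrl.snapshot("wrist"); cv2.imwrite("pics/w2.png",s["color"][:,:,::-1]); np.savez("pics/w2.npz",pos=o["tool_pos"],ori=o["orientation"],**s)
E
```

```text
clock: 3.82
tool_pos: [0.496, 0.24, 0.3864]
orientation: [-89.9, 59.5, 17.7]
force: [-0.8, 0.3, 0.4]
opening: 0.0877
t 3.83 q [ 46.7   1.1 -44.   39.9 -22.5 -63.3] grasp now [0.5728 0.2645 0.2494] F [-0.8  0.3  0.4] open 0.0877
rotvec [0.54 0.35 0.48] 0.81 world d [-0.0484 -0.0185  0.0814] tool d now [-0.0964  0.0033 -0.0029] tool d after [-0.0963  0.0041 -0.0036] tcp [0.4476 0.2215 0.4678]
t 3.83 q [ 46.7   1.1 -44.   39.9 -22.5 -63.3] grasp now [0.5728 0.2645 0.2494] F [-0.8  0.3  0.4] open 0.0877
rotvec [0.54 0.35 0.48] 0.81 world d [-0.0006 -0.0039 -0.0052] tool d now [ 0.0036  0.0042 -0.0036] tool d after [ 0.0037  0.0041 -0.0036] tcp [0.4954 0.2361 0.3812]
```

View pics/w2.png

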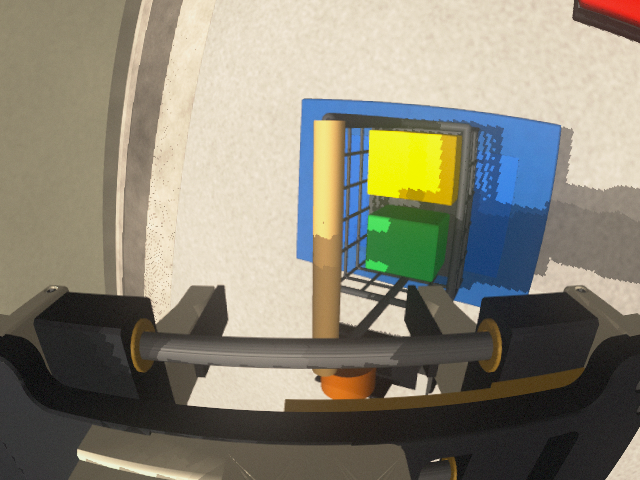

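```bash
python3 -m inch '[0.005,0.004,-0.004,0.55,0.35,0.5,0.0876,0,0,0,0,0,0,0.0876]';python3 pg.py | tail -2;  python3 -m inch '[0,0,0,0,0,0,0.04,0,0,0,0,0,0,0.02,0,0,0,0,0,0,0.005,0,0,0,0,0,0,0,0,0,0,0,0,0,0,0,0,0,0,0,0,0]';python3 pg.py
```

```text
clock: 4.12
tool_pos: [0.4959, 0.2363, 0.3822]
orientation: [-89.8, 59.9, 17.2]
force: [-0.2, -0.8, 0.1]
opening: 0.0875
t 4.12 q [ 46.4   1.3 -44.4  40.1 -22.4 -63.8] grasp now [0.5722 0.2599 0.2447] F [-0.2 -0.8  0.1] open 0.0875
rotvec [-0.02  0.08  0.14] 0.16 world d [-0.0006 -0.0002 -0.0011] tool d now [ 0.0006  0.001  -0.    ] tool d after [ 0.0006  0.001  -0.    ] tcp [0.4954 0.2361 0.3812]
clock: 4.88
tool_pos: [0.4958, 0.2364, 0.3832]
orientation: [-89.8, 59.8, 17.2]
force: [-0.1, 0.8, 0.8]
opening: 0.0335
t 4.88 q [ 46.4   1.2 -44.3  40.  -22.4 -63.8] grasp now [0.5723 0.2601 0.2458] F [-0.1  0.8  0.8] open 0.0335
rotvec [-0.02  0.12  0.22] 0.25 world d [-0.0483 -0.0149  0.0846] tool d now [-0.0985  0.0011  0.0001] tool d after [-0.0985  0.0015 -0.0001] tcp [0.4476 0.2215 0.4678]
t 4.88 q [ 46.4   1.2 -44.3  40.  -22.4 -63.8] grasp now [0.5723 0.2601 0.2458] F [-0.1  0.8  0.8] open 0.0335
rotvec [-0.02  0.12  0.22] 0.25 world d [-0.0005 -0.0003 -0.002 ] tool d now [ 0.0015  0.0015 -0.0001] tool d after [ 0.0015  0.0015 -0.0001] tcp [0.4954 0.2361 0.3812]
```

```bash
python3 -m inch '[0,0,0,0,0,0,0,0,0,0,0,0,0,0,0,0,0,0,0,0,0,0,0,0,0,0,0,0,0,0,0,0,0,0,0]';python3 pg.py
```

```text
clock: 5.5
tool_pos: [0.4958, 0.2363, 0.3831]
orientation: [-89.8, 59.8, 17.2]
force: [-0.2, -0.5, 0.9]
opening: 0.0112
t 5.5 q [ 46.4   1.2 -44.3  40.  -22.4 -63.8] grasp now [0.5722 0.26   0.2456] F [-0.2 -0.5  0.9] open 0.0112
rotvec [-0.01  0.11  0.2 ] 0.23 world d [-0.0482 -0.0148  0.0847] tool d now [-0.0986  0.001   0.0001] tool d after [-0.0986  0.0013 -0.0001] tcp [0.4476 0.2215 0.4678]
t 5.5 q [ 46.4   1.2 -44.3  40.  -22.4 -63.8] grasp now [0.5722 0.26   0.2456] F [-0.2 -0.5  0.9] open 0.0112
rotvec [-0.01  0.11  0.2 ] 0.23 world d [-0.0004 -0.0002 -0.0019] tool d now [ 0.0014  0.0013 -0.0001] tool d after [ 0.0014  0.0013 -0.0001] tcp [0.4954 0.2361 0.3812]
```

```bash
python3 -m inch '[-0.0087,-0.005,0,0,0,0,0,-0.0087,-0.005,0,0,0,0,0,-0.013,-0.0075,0,0,0,0,0,-0.013,-0.0075,0,0,0,0,0,0,0,0,0,0,0,0]'; cat > look.py <<'E'
import sys
from h import *
from plant import ctrl
k=sys.argv[1]
for n in sys.argv[2:]:
    o=ctrl.get_obs(); s=ctrl.snapshot(n); cv2.imwrite(f"pics/{n}{k}.png",s["color"][:,:,::-1]); np.savez(f"pics/{n}{k}.npz",pos=o["tool_pos"],ori=o["orientation"],**s)
E
python3 look.py 3 side wrist; python3 pg.py|tail -2; python3 wb.py wrist3
```

```text
clock: 6.12
tool_pos: [0.4946, 0.2346, 0.43]
orientation: [-90.1, 60.3, 16.8]
force: [-1.1, 1.1, -3.6]
opening: 0.0112
t 6.22 q [ 48.9  -1.2 -37.6  30.3 -31.5 -54.9] grasp now [0.5695 0.2566 0.2902] F [-0.1 -0.5 -3.1] open 0.0104
rotvec [-0.06 -0.17 -0.42] 0.46 world d [ 0.0011  0.002  -0.0473] tool d now [0.0419 0.0219 0.0017] tool d after [0.0418 0.0222 0.0016] tcp [0.4954 0.2361 0.3812]
[331 287  34  13 168] mid [0.5653 0.2433 0.2762] len 0.0178 d [ 0.932  0.353 -0.079] yaw -69.26 elev -4.53
```

View pics/side3.png

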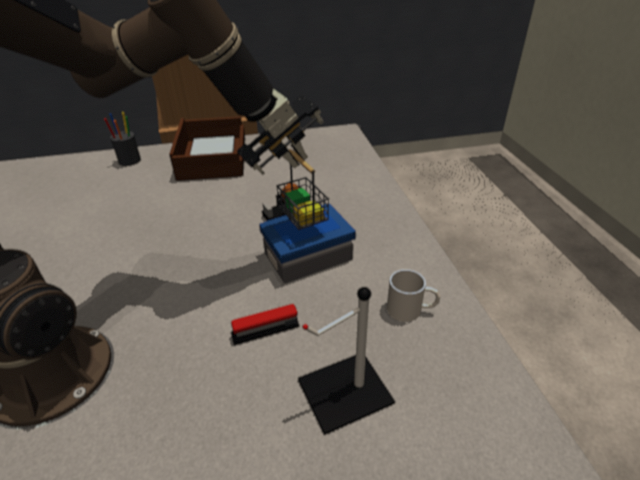

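View pics/wrist3.png

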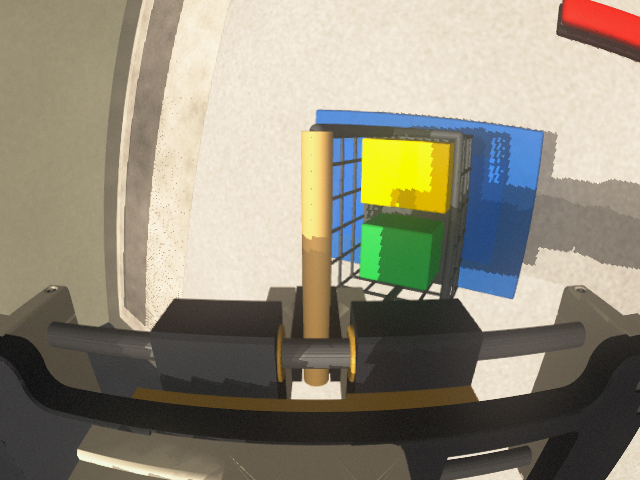

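```bash
sed -i 's/(W\[...,1\]>.1)&(z>.2)&(z<.28)/(z>float(sys.argv[2]))\&(z<float(sys.argv[3]))\&(np.abs(np.mgrid[:480,:640][1]-317)<30)/' wb.py; python3 wb.py wrist3 .25 .34
python3 - <<'E'
from h import *
s=load('side3');W=cloud(s);h=hsv(s)
H,S,V=h[...,0],h[...,1],h[...,2]
g=(H>50)&(H<75)&(S>120); y=(H>25)&(H<33)&(S>120)
for n,m in(('g',g),('y',y)):
    q=W[m]; print(n,len(q),np.median(q,0).round(4),np.percentile(q,97,axis=0).round(4))
s0=load('side0');W0=cloud(s0);h=hsv(s0)
H,S,V=h[...,0],h[...,1],h[...,2]
g=(H>50)&(H<75)&(S>120); y=(H>25)&(H<33)&(S>120)
for n,m in(('g',g),('y',y)):
    q=W0[m]; print(n,len(q),np.median(q,0).round(4),np.percentile(q,97,axis=0).round(4))
E
```

```text
[ 288  130   59  170 4272] mid [0.5806 0.2126 0.2933] len 0.0713 d [-0.252  0.967 -0.024] yaw 14.61 elev -1.37
g 287 [nan nan nan] [nan nan nan]
y 215 [0.5887 0.1963 0.1775] [0.6153 0.472  0.2075]
g 309 [nan nan nan] [nan nan nan]
y 234 [nan nan nan] [nan nan nan]
```

```bash
cat > wb2.py <<'E'
import sys
from h import *
n=sys.argv[1]; s=load(n); W=wcloud(s,s["pos"],s["ori"]); h=hsv(s);H,S,V=h[...,0],h[...,1],h[...,2]
z0=np.nanmedian(W[200:230,316][:,2])
v,u=np.mgrid[:480,:640]
m=(H>10)&(H<28)&(S>60)&(abs(u-317)<24)&(v<280)&(v>110)&(abs(W[...,2]-z0)<.025)
# axis from row-wise mid columns
P=[]
for r in range(120,280):
    c=np.where(m[r])[0]
    if len(c)>8: P.append(np.nanmedian(W[r,int(c.mean())-2:int(c.mean())+3],0))
P=np.array(P); c=P.mean(0); d=np.linalg.svd(P-c,full_matrices=False)[2][0]; d*=np.sign(d[1])
R=Ro.from_euler('xyz',s["ori"],degrees=True).as_matrix(); top=m.any(1).nonzero()[0].min()
cc=np.where(m[top+2])[0]
print(len(P),'far end surf',W[top+2,int(cc.mean())].round(4),'d',d.round(3),'yaw',np.degrees(np.arctan2(-d[0],d[1])).round(2),'elev',np.degrees(np.arcsin(d[2])).round(2),'tool frame d',(R.T@d).round(3),'tool yaw',np.degrees(np.arctan2(R[1,0],R[0,0])).round(2))
def box(lo,hi):
    b=(H>lo)&(H<hi)&(S>100)&(V>60)
    q=W[b]; q=q[~np.isnan(q).any(1)]; zt=np.percentile(q[:,2],95); q=q[q[:,2]>zt-.012]; c=q.mean(0); n=np.linalg.svd(q-c,full_matrices=False)[2][2]; n*=np.sign(n[2]); print('block top',c.round(4),'normal',n.round(3),len(q))
    return c
a=box(45,80);b=box(27,34)
E
for k in w1 wrist3; do python3 wb2.py $k;done
```

```text
149 far end surf [0.5897 0.1779 0.2963] d [-0.294  0.956  0.014] yaw 17.09 elev 0.8 tool frame d [-0.015 -0.004  1.   ] tool yaw 16.72
block top [0.5662 0.2551 0.1889] normal [ 0.006 -0.06   0.998] 4338
block top [0.5904 0.2051 0.179 ] normal [0.012 0.017 1.   ] 3883wb2.py:12: RuntimeWarning: Mean of empty slice.
  P=np.array(P); c=P.mean(0); d=np.linalg.svd(P-c,full_matrices=False)[2][0]; d*=np.sign(d[1])
  ret = ret.dtype.type(ret / rcount)
Traceback (most recent call last):
  File "wb2.py", line 12, in <module>
    P=np.array(P); c=P.mean(0); d=np.linalg.svd(P-c,full_matrices=False)[2][0]; d*=np.sign(d[1])
                                  ~~~~~~~~~~~~~^^^^^^^^^^^^^^^^^^^^^^^^^
numpy.linalg.LinAlgError: 1-dimensional array given. Array must be at least two-dimensional
```

```bash
cat > ph.py <<'E'
import sys
from h import *
off=.0255
psi=11.7; c,sn=np.cos(np.radians(psi)),np.sin(np.radians(psi))
ex=np.array([c,sn,0]);ey=np.array([-sn,c,0]); sad=np.array([.606,-.1738,.211])-.083*ex
R=toolR(30,psi,-1)
def go(dx,dz,dy=0): print('target dx,dz',dx,dz); plan(R,sad+ex*dx+ey*(off+dy)+[0,0,dz])
for a in sys.argv[1:]:
    go(*map(float,a.split(',')))
print('saddle',sad.round(4),'tool comps: ex',(R.T@ex).round(3),'ey',(R.T@ey).round(3),'z',R[2].round(3))
o,p,Rn=state(); g=p+.159*Rn[:,0]; b=np.array([-Rn[1,0],Rn[0,0],0]);b/=np.linalg.norm(b); m=g-off*b-sad
print('bar mid rel saddle, stand axes: x %.4f y %.4f z %.4f'%(m@ex,m@ey,m[2]),'yaw',np.degrees(np.arctan2(Rn[1,0],Rn[0,0])).round(2))
E
python3 ph.py -.055,.041
```

```text
target dx,dz -0.055 0.041
t 6.22 q [ 48.9  -1.2 -37.6  30.3 -31.5 -54.9] grasp now [0.5695 0.2566 0.2902] F [-0.1 -0.5 -3.1] open 0.0104
rotvec [ 4.54  2.47 -0.42] 5.18 world d [-0.1064 -0.4271 -0.0388] tool d now [-0.077   0.2159 -0.3777] tool d after [-0.0618  0.1847 -0.3966] tcp [ 0.3878 -0.1929  0.3897]
saddle [ 0.5247 -0.1906  0.211 ] tool comps: ex [ 0.5   -0.866  0.   ] ey [0. 0. 1.] z [-0.866 -0.5    0.   ]
bar mid rel saddle, stand axes: x 0.1367 y 0.4035 z 0.0792 yaw 16.66
```

```bash
python3 -m inch '[0,0,0,1.15,0.6,-0.1,0,0,0,0,1.15,0.6,-0.1,0,0,0,0,1.15,0.6,-0.1,0,0,0,0,1.15,0.6,-0.1,0,-0.002,0.006,-0.012,0,0,0,0,-0.004,0.011,-0.022,0,0,0,0,-0.004,0.012,-0.024,0,0,0,0,-0.004,0.012,-0.024,0,0,0,0,-0.004,0.012,-0.024,0,0,0,0,-0.004,0.012,-0.024,0,0,0,0,-0.004,0.012,-0.024,0,0,0,0,-0.004,0.012,-0.024,0,0,0,0,-0.002,0.006,-0.012,0,0,0,0,0,0,0,0,0,0,0]'; python3 ph.py -.055,.041
```

```text
clock: 7.98
tool_pos: [0.423, 0.0069, 0.3978]
orientation: [-90.5, 60.8, 10.7]
force: [0.2, 0.7, -3.4]
opening: 0.0109
target dx,dz -0.055 0.041
t 7.97 q [ 31.3 -13.9 -49.   20.8 -28.9 -35.9] grasp now [0.4993 0.0213 0.2591] F [ 0.2  0.7 -3.4] open 0.0109
rotvec [-0.33 -0.48 -0.77] 0.96 world d [-0.0351 -0.1998 -0.0081] tool d now [-0.0279  0.0682 -0.1892] tool d after [-0.0304  0.0689 -0.1886] tcp [ 0.3878 -0.1929  0.3897]
saddle [ 0.5247 -0.1906  0.211 ] tool comps: ex [ 0.5   -0.866  0.   ] ey [0. 0. 1.] z [-0.866 -0.5    0.   ]
bar mid rel saddle, stand axes: x 0.0176 y 0.1872 z 0.0481 yaw 10.73
```

```bash
python3 -m inch '[-0.008,0.015,0,-0.1,-0.15,-0.25,0,-0.008,0.017,0,-0.1,-0.15,-0.25,0,-0.008,0.017,0,-0.1,-0.15,-0.2,0,-0.006,0.017,0,0,0,0,0,0,0,-0.012,0,0,0,0,0,0,-0.022,0,0,0,0,0,0,-0.022,0,0,0,0,0,0,0,0,0,0,0]'; python3 ph.py -.055,.041
```

```text
clock: 8.98
tool_pos: [0.3576, -0.0667, 0.3893]
orientation: [-90.0, 59.9, 11.8]
force: [-0.2, 1.3, -2.4]
opening: 0.0109
target dx,dz -0.055 0.041
t 8.97 q [ 24.6 -21.8 -51.7  12.5 -31.2 -21.9] grasp now [ 0.4358 -0.0504  0.2518] F [-0.2  1.3 -2.4] open 0.0109
rotvec [0.03 0.03 0.15] 0.15 world d [ 0.0302 -0.1263  0.0004] tool d now [ 0.0016 -0.0036 -0.1298] tool d after [ 0.0017 -0.0036 -0.1298] tcp [ 0.3878 -0.1929  0.3897]
saddle [ 0.5247 -0.1906  0.211 ] tool comps: ex [ 0.5   -0.866  0.   ] ey [0. 0. 1.] z [-0.866 -0.5    0.   ]
bar mid rel saddle, stand axes: x -0.0586 y 0.1299 z 0.0408 yaw 11.77
```

Now along the bar, 130 mm in −y, then look before going in.

```bash
python3 -m inch '[0,0,-0.015,0,0,0,0,0,0,-0.022,0,0,0,0,0,0,-0.022,0,0,0,0,0,0,-0.022,0,0,0,0,0,0,-0.022,0,0,0,0,0,0,-0.016,0,0,0,0,0,0,0,0,0,0,0]'; python3 ph.py -.055,.041; python3 look.py 4 side top wrist
```

```text
clock: 9.85
tool_pos: [0.3797, -0.1854, 0.3881]
orientation: [-90.1, 60.0, 11.8]
force: [-0.8, 1.0, -2.4]
opening: 0.0106
target dx,dz -0.055 0.041
t 9.85 q [ -3.7 -10.6 -34.9 -12.7 -37.3  23.8] grasp now [ 0.4576 -0.1692  0.2504] F [-0.8  1.  -2.4] open 0.0106
rotvec [0.13 0.04 0.02] 0.13 world d [ 0.0081 -0.0075  0.0016] tool d now [ 0.0018 -0.0064 -0.009 ] tool d after [ 0.0018 -0.0064 -0.009 ] tcp [ 0.3878 -0.1929  0.3897]
saddle [ 0.5247 -0.1906  0.211 ] tool comps: ex [ 0.5   -0.866  0.   ] ey [0. 0. 1.] z [-0.866 -0.5    0.   ]
bar mid rel saddle, stand axes: x -0.0614 y 0.0091 z 0.0394 yaw 11.77
```

View pics/side4.png

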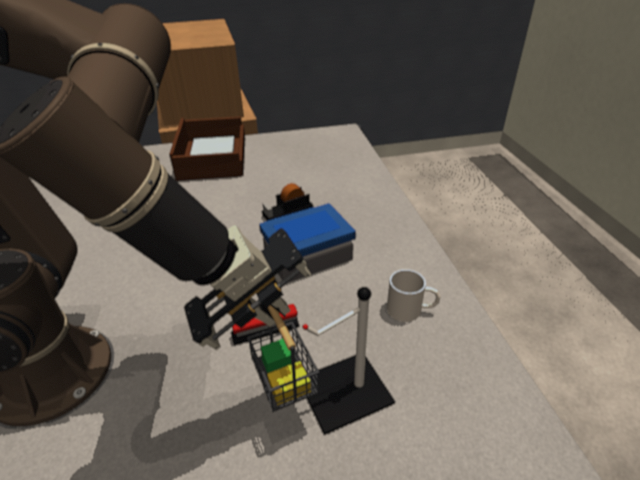

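View pics/wrist4.png

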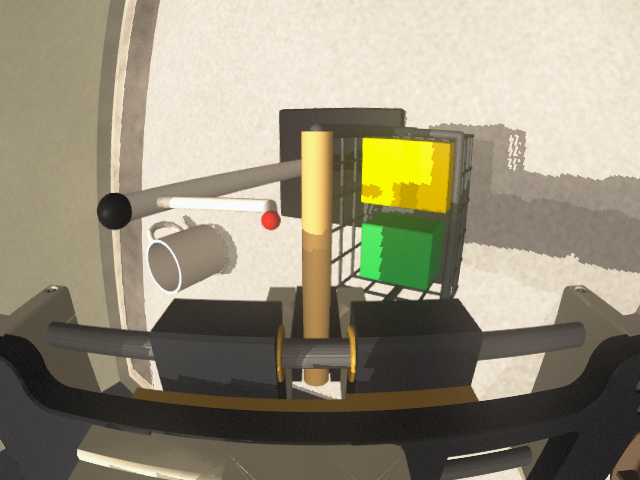

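View pics/top4.png

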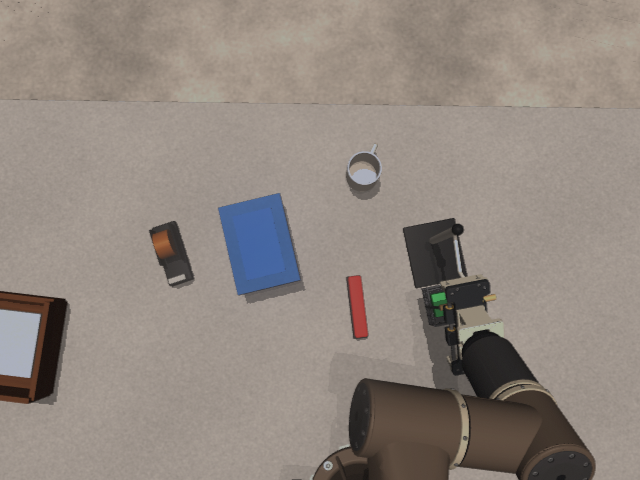

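```bash
cat > wt.py <<'E'
import sys
from h import *
k=sys.argv[1]
s=load('wrist'+k); W=wcloud(s,s["pos"],s["ori"]); h=hsv(s);H,S,V=h[...,0],h[...,1],h[...,2]
v,u=np.mgrid[:480,:640]
red=((H<6)|(H>172))&(S>150)&(v<290)&(W[...,2]>.15); q=W[red]; tip=np.median(q,0); print('tip surf',tip.round(4),len(q))
R=Ro.from_euler('xyz',s["ori"],degrees=True).as_matrix(); p=s["pos"]
psi=np.radians(11.7); ex=np.array([np.cos(psi),np.sin(psi),0]);ey=np.array([-np.sin(psi),np.cos(psi),0])
wh=(V>170)&(S<60)&(v>190)&(v<220)&(u>155)&(u<270)&(W[...,2]>.18); q=W[wh]
if len(q)>20: k_=np.polyfit(q[:,0],q[:,1],1); print('arm yaw',np.degrees(np.arctan(k_[0])).round(2),len(q),'mean',q.mean(0).round(4), 'ey of arm',(q@ey).mean().round(4))
print('tip ex,ey',(tip@ex).round(4),(tip@ey).round(4))
g=p+.159*R[:,0]
bar=(H>10)&(H<28)&(S>60)&(abs(u-317)<24)&(v<285)&(v>110)&(abs(W[...,2]-g[2])<.03)
rows=bar.sum(1); top=np.where(rows>10)[0].min(); P=[]
for r in range(top+2,285):
    c=np.where(bar[r])[0]
    if len(c)>10: P.append(np.nanmedian(W[r,int(c.mean())-2:int(c.mean())+3],0))
P=np.array(P); c=P.mean(0); d=np.linalg.svd(P-c,full_matrices=False)[2][0]; d*=np.sign(d[1])
print('bar end row',top,P[0].round(4),'end ey',(P[0]@ey).round(4),'mid ey (+.056)',(P[0]@ey+.056).round(4),'grasp ey',(g@ey).round(4),'bar surf ex',(P[len(P)//2]@ex).round(4),'z',c[2].round(4),'yaw',np.degrees(np.arctan2(-d[0],d[1])).round(2),'elev',np.degrees(np.arcsin(d[2])).round(2),'grasp',g.round(4))
E
python3 wt.py 4
python3 - <<'E'
from h import *
s=load('side4');W=cloud(s);print('floor',W.shape)
b=cv2.imread('pics/side4.png')
cv2.imwrite('pics/cside4.png',cv2.resize(b[270:430,220:380],None,fx=3.7,fy=3.7,interpolation=2))
E
```

```text
tip surf [ 0.5018 -0.1972  0.2302] 247
arm yaw 12.41 1347 mean [ 0.5566 -0.1853  0.2145] ey of arm -0.2943
tip ex,ey 0.4514 -0.2949
bar end row 124 [ 0.4719 -0.2505  0.2407] end ey -0.341 mid ey (+.056) -0.285 grasp ey -0.2574 bar surf ex 0.4109 z 0.2543 yaw 11.59 elev 3.03 grasp [ 0.4571 -0.1682  0.2503]
floor (480, 640, 3)
```

View pics/cside4.png

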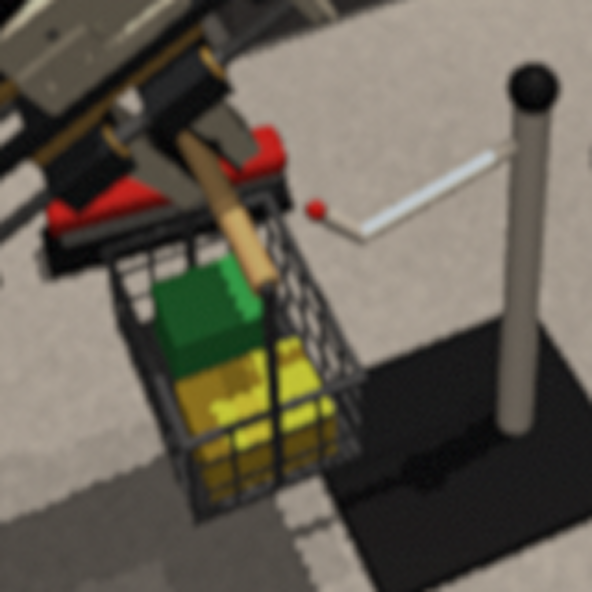

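```bash
sed -i 's/range(top+2,285)/range(top+10,282)/' wt.py; sed -i 's/^print(.bar end row/print(P[::20].round(4));&/' wt.py; python3 wt.py 4; cp pics/wrist3.npz /tmp/; python3 wt.py 3 2>/dev/null| tail -3
```

```text
tip surf [ 0.5018 -0.1972  0.2302] 247
arm yaw 12.41 1347 mean [ 0.5566 -0.1853  0.2145] ey of arm -0.2943
tip ex,ey 0.4514 -0.2949
[[ 0.4696 -0.2481  0.2546]
 [ 0.4692 -0.2408  0.2547]
 [ 0.4676 -0.2336  0.2545]
 [ 0.4661 -0.2263  0.2545]
 [ 0.4643 -0.219   0.2548]
 [ 0.4635 -0.2111  0.2552]
 [ 0.4614 -0.2033  0.2553]
 [ 0.4601 -0.195   0.2548]]
bar end row 124 [ 0.4696 -0.2481  0.2546] end ey -0.3382 mid ey (+.056) -0.2822 grasp ey -0.2574 bar surf ex 0.4106 z 0.2548 yaw 11.55 elev 0.68 grasp [ 0.4571 -0.1682  0.2503]
 [0.5761 0.2253 0.2957]
 [0.5739 0.2336 0.2951]]
bar end row 131 [0.5898 0.1814 0.2954] end ey 0.058 mid ey (+.056) 0.114 grasp ey 0.1361 bar surf ex 0.612 z 0.2953 yaw 17.15 elev 0.61 grasp [0.5696 0.2569 0.2908]
```

```bash
python3 -m inch '[-0.003,-0.002,-0.0105,0,0,0,0,0.0065,-0.0115,0,0,0,0,0,0.0065,-0.0115,0,0,0,0,0,0.0065,-0.0115,0,0,0,0,0,0.0065,-0.0115,0,0,0,0,0,0.0045,-0.0075,0,0,0,0,0,0,0,0,0,0,0,0]'; python3 ph.py 0.001,.04 0.001,0.001; python3 look.py 5 side wrist
```

```text
clock: 10.88
tool_pos: [0.4456, -0.1774, 0.3915]
orientation: [-90.0, 60.0, 12.2]
force: [-0.2, -0.2, -2.6]
opening: 0.011
target dx,dz 0.001 0.04
t 10.88 q [ -1.8  -4.6 -29.9 -11.8 -36.   21.8] grasp now [ 0.5232 -0.1606  0.2538] F [-0.2 -0.2 -2.6] open 0.011
rotvec [ 0.46  0.25 -0.01] 0.52 world d [-0.0029 -0.0041 -0.0028] tool d now [ 0.0006  0.0046 -0.0034] tool d after [ 0.0006  0.0046 -0.0035] tcp [ 0.4427 -0.1816  0.3887]
target dx,dz 0.001 0.001
t 10.88 q [ -1.8  -4.6 -29.9 -11.8 -36.   21.8] grasp now [ 0.5232 -0.1606  0.2538] F [-0.2 -0.2 -2.6] open 0.011
rotvec [ 0.46  0.25 -0.01] 0.52 world d [-0.0029 -0.0041 -0.0418] tool d now [ 0.0343  0.0241 -0.0034] tool d after [ 0.0343  0.0241 -0.0035] tcp [ 0.4427 -0.1816  0.3497]
saddle [ 0.5247 -0.1906  0.211 ] tool comps: ex [ 0.5   -0.866  0.   ] ey [0. 0. 1.] z [-0.866 -0.5    0.   ]
bar mid rel saddle, stand axes: x 0.0049 y 0.0042 z 0.0428 yaw 12.2
```

View pics/wrist5.png

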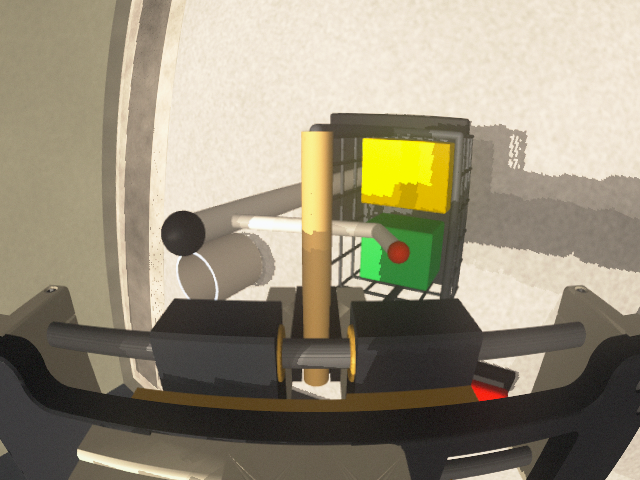

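```bash
python3 wt.py 5|tail -1; python3 -c "
import cv2
b=cv2.imread('pics/side5.png')
cv2.imwrite('pics/cside5.png',cv2.resize(b[270:430,220:400],None,fx=3.7,fy=3.7,interpolation=2))"
```

```text
bar end row 130 [ 0.5371 -0.238   0.2576] end ey -0.3419 mid ey (+.056) -0.2859 grasp ey -0.2634 bar surf ex 0.4772 z 0.2581 yaw 12.44 elev 0.77 grasp [ 0.5228 -0.1607  0.2537]
```

View pics/cside5.png

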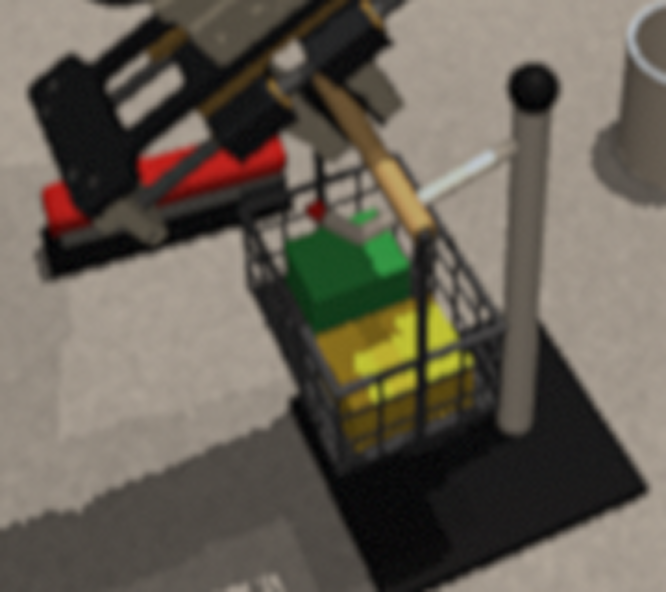

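```bash
python3 -m inch '[0,0.0045,-0.005,0.45,0.25,0,0,0.0087,0.005,0,0,0,0,0,0.0087,0.005,0,0,0,0,0,0.0087,0.005,0,0,0,0,0,0,0,0,0,0,0,0]'; python3 ph.py 0.0,.0; python3 look.py 6 side wrist; python3 wt.py 6|tail -1;  python3 -c "
import cv2
b=cv2.imread('pics/side6.png')
cv2.imwrite('pics/cside6.png',cv2.resize(b[270:430,220:400],None,fx=3.7,fy=3.7,interpolation=2))"
```

```text
clock: 11.6
tool_pos: [0.4405, -0.1843, 0.3563]
orientation: [-89.9, 60.0, 11.6]
force: [-0.9, 0.2, -2.7]
opening: 0.0105
target dx,dz 0.0 0.0
t 11.6 q [ -3.   -2.5 -32.3 -13.8 -31.8  24.5] grasp now [ 0.5182 -0.1683  0.2186] F [-0.9  0.2 -2.7] open 0.0105
rotvec [-0.14 -0.04 -0.05] 0.16 world d [ 0.0012  0.0025 -0.0076] tool d now [0.0075 0.0023 0.0022] tool d after [0.0075 0.0023 0.0022] tcp [ 0.4417 -0.1818  0.3487]
saddle [ 0.5247 -0.1906  0.211 ] tool comps: ex [ 0.5   -0.866  0.   ] ey [0. 0. 1.] z [-0.866 -0.5    0.   ]
bar mid rel saddle, stand axes: x -0.0019 y -0.0023 z 0.0076 yaw 11.62
bar end row 124 [ 0.5311 -0.2482  0.2226] end ey -0.3507 mid ey (+.056) -0.2947 grasp ey -0.27 bar surf ex 0.4706 z 0.2237 yaw 11.49 elev 0.68 grasp [ 0.5186 -0.1683  0.2192]
```

View pics/cside6.png

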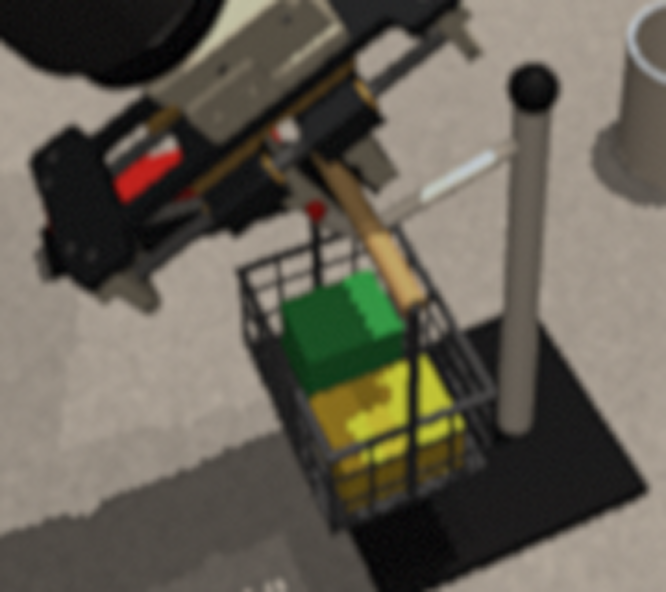

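View pics/wrist6.png

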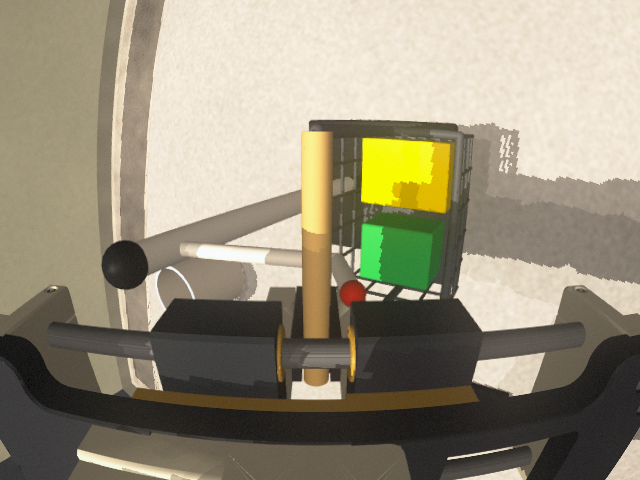

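```bash
python3 -m inch '[0.0035,0.0015,0.001,0,0,0,0,0,0,0,0,0,0,0]'; python3 -m inch '[0.0025,0.0008,0.0005,0,0,0,0,0,0,0,0,0,0,0]';python3 ph.py
```

```text
clock: 11.95
tool_pos: [0.4415, -0.1832, 0.354]
orientation: [-90.1, 59.9, 11.5]
force: [-0.0, 1.0, -2.5]
opening: 0.0108
clock: 12.2
tool_pos: [0.4422, -0.1824, 0.3518]
orientation: [-90.1, 59.8, 11.5]
force: [0.5, 0.2, -3.2]
opening: 0.0112
saddle [ 0.5247 -0.1906  0.211 ] tool comps: ex [ 0.5   -0.866  0.   ] ey [0. 0. 1.] z [-0.866 -0.5    0.   ]
bar mid rel saddle, stand axes: x 0.0007 y -0.0010 z 0.0033 yaw 11.5
```

```bash
python3 -m inch '[0.002,0.001,0,0,0,0,0,0,0,0,0,0,0,0]'; python3 -m inch '[0.0015,0.0008,0,0,0,0,0,0,0,0,0,0,0,0]';python3 ph.py
```

```text
clock: 12.45
tool_pos: [0.4429, -0.1825, 0.3502]
orientation: [-90.2, 59.7, 11.4]
force: [1.0, -0.0, -2.3]
opening: 0.011
clock: 12.7
tool_pos: [0.4432, -0.1824, 0.3492]
orientation: [-90.3, 59.6, 11.4]
force: [-2.3, 1.0, 1.5]
opening: 0.0109
saddle [ 0.5247 -0.1906  0.211 ] tool comps: ex [ 0.5   -0.866  0.   ] ey [0. 0. 1.] z [-0.866 -0.5    0.   ]
bar mid rel saddle, stand axes: x 0.0021 y -0.0013 z 0.0010 yaw 11.4
```

```bash
python3 -m inch '[0,0.001,0,0,0,0,0,0,0,0,0,0,0,0.012,0,0,0,0,0,0,0.014,0,0,0,0,0,0,0.018,0,0,0,0,0,0,0.025,0,0,0,0,0,0,0.035,0,0,0,0,0,0,0.035]'; python3 ph.py; python3 look.py 7 side wrist; python3 wt.py 7|tail -1;  python3 -c "
import cv2
b=cv2.imread('pics/side7.png')
cv2.imwrite('pics/cside7.png',cv2.resize(b[270:430,220:400],None,fx=3.7,fy=3.7,interpolation=2))"
```

```text
clock: 13.58
tool_pos: [0.4425, -0.1829, 0.3488]
orientation: [-90.3, 59.6, 11.3]
force: [-0.2, -1.1, 0.6]
opening: 0.0342
saddle [ 0.5247 -0.1906  0.211 ] tool comps: ex [ 0.5   -0.866  0.   ] ey [0. 0. 1.] z [-0.866 -0.5    0.   ]
bar mid rel saddle, stand axes: x 0.0013 y -0.0017 z 0.0006 yaw 11.32
bar end row 127 [ 0.5338 -0.2458  0.2157] end ey -0.3489 mid ey (+.056) -0.2929 grasp ey -0.2693 bar surf ex 0.474 z 0.2169 yaw 11.53 elev 0.87 grasp [ 0.5214 -0.167   0.2117]
  return _methods._mean(a, axis=axis, dtype=dtype,
  ret = um.true_divide(
```

View pics/cside7.png

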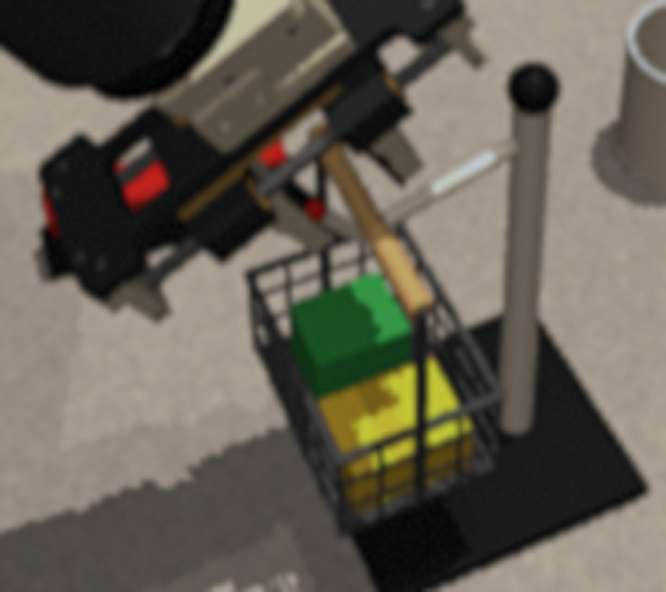

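View pics/wrist7.png

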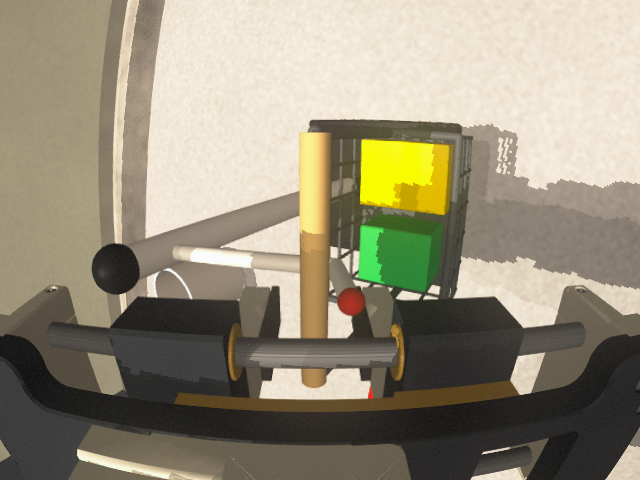

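```bash
python3 -m inch '[-0.01,0,0.0005,0,0,0,0.035,-0.015,0,0.0005,0,0,0,0.035,-0.02,0,0,0,0,0,0.035,-0.025,0,0,0,0,0,0.035,-0.03,0,0,0,0,0,0.035,-0.03,0,0,0,0,0,0.035,0,0,0,0,0,0,0.035]'; python3 look.py 8 side wrist top;  python3 -c "
import cv2
b=cv2.imread('pics/side8.png')
cv2.imwrite('pics/cside8.png',cv2.resize(b[270:430,220:400],None,fx=3.7,fy=3.7,interpolation=2))"
```

```text
clock: 14.55
tool_pos: [0.3723, -0.1954, 0.4705]
orientation: [-90.7, 59.3, 11.0]
force: [0.1, 0.0, -0.3]
opening: 0.0351
```

View pics/cside8.png

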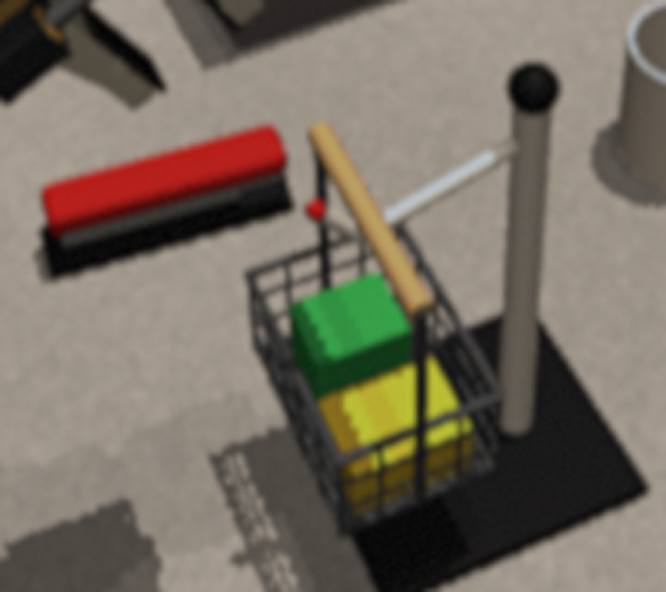

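View pics/wrist8.png

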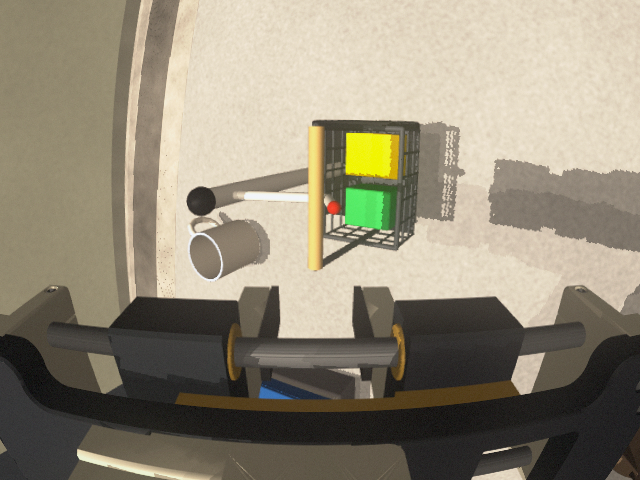

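```bash
cat > lev.py <<'E'
import sys
from h import *
k=sys.argv[1]
psi=np.radians(11.7); ex=np.array([np.cos(psi),np.sin(psi),0]);ey=np.array([-np.sin(psi),np.cos(psi),0]); sad=np.array([.5247,-.1906,.211])
for n in sys.argv[2:]:
    s=load(n+k); W=wcloud(s,s["pos"],s["ori"]) if n=='wrist' else cloud(s); h=hsv(s);H,S=h[...,0],h[...,1]
    D=W-sad; m=(H>8)&(H<28)&(S>60)&(abs(D[...,2]-.003)<.012)&(abs(D@ex)<.03)&(abs(D@ey)<.075)
    q=D[m]; c=q.mean(0); d=np.linalg.svd(q-c,full_matrices=False)[2][0]; d*=np.sign(d@ey); t=np.percentile(q@ey,[1,99])
    print(n,len(q),'c ex,ey,z',(c@ex).round(4),t.mean().round(4),c[2].round(4),'len',np.ptp(t).round(3),'yaw',np.degrees(np.arctan2(-d[0],d[1])).round(2),'elev',np.degrees(np.arcsin(d[2])).round(2))
s=load('top'+k); W=cloud(s);h=hsv(s); b=(h[...,0]>100)&(h[...,0]<125)&(h[...,1]>120)&(W[...,2]>.085)&(W[...,0]>.4)&(W[...,0]<.75)&(W[...,1]>.1)
q=W[b]; print('lid',cv2.minAreaRect(q[:,:2].astype(np.float32)),np.median(q,0).round(4),'table',np.nanmedian(W[320:420,150:250,2]).round(4))
vv,uu=np.where(b); print('lid px ray on z=.098',onplane(s,uu.mean(),vv.mean(),.098).round(4))
E
python3 lev.py 8 side wrist top
```

```text
side 423 c ex,ey,z 0.0006 -0.002 0.0033 len 0.111 yaw 11.9 elev 0.89
wrist 2147 c ex,ey,z -0.0008 -0.0018 0.0051 len 0.11 yaw 11.75 elev 0.84
top 314 c ex,ey,z 0.0032 -0.0013 0.0039 len 0.11 yaw 11.68 elev 0.78
lid ((0.5863861441612244, 0.23970094323158264), (0.2038404643535614, 0.14351962506771088), 14.576581954956055) [0.5849 0.2394 0.0988] table -0.001
lid px ray on z=.098 [0.5851 0.2393 0.098 ]
```

```bash
cat > pl.py <<'E'
from h import *
import sys
R=toolR(0,float(sys.argv[1]),-1)
plan(R,[.5855,.2395,float(sys.argv[2])],.178)
E
python3 pl.py 14.6 .13;python3 pl.py -10 .13
```

```text
t 14.7 q [ -5.4 -14.5 -27.6 -11.2 -48.1  22.4] grasp now [ 0.4612 -0.1774  0.3135] F [-0.3 -0.3 -0.2] open 0.0352
rotvec [-2.86 -0.99 30.36] 30.51 world d [ 0.2125  0.4345 -0.1591] tool d now [ 0.2856 -0.1754  0.3834] tool d after [ 0.1591 -0.3152  0.3669] tcp [0.5855 0.2395 0.308 ]
t 14.7 q [ -5.4 -14.5 -27.6 -11.2 -48.1  22.4] grasp now [ 0.4612 -0.1774  0.3135] F [-0.3 -0.3 -0.2] open 0.0352
rotvec [21.16  5.53 30.05] 37.16 world d [ 0.2125  0.4345 -0.1591] tool d now [ 0.2856 -0.1754  0.3834] tool d after [ 0.1591 -0.1339  0.4648] tcp [0.5855 0.2395 0.308 ]
```

```bash
python3 -m inch '[0,0,0,-0.7,-0.25,7.6,0,0,0,0,-0.7,-0.25,7.6,0,0,0,0,-0.7,-0.25,7.6,0,0,0,0,-0.7,-0.25,7.6,0,0,-0.02,0.023,0,0,0,0,0,-0.028,0.033,0,0,0,0,0,-0.028,0.033,0,0,0,0,0,-0.028,0.033,0,0,0,0,0,-0.028,0.033,0,0,0,0,0,-0.028,0.033,0,0,0,0,0,-0.028,0.033,0,0,0,0,0,-0.028,0.033,0,0,0,0,0,-0.028,0.033,0,0,0,0,0,-0.028,0.033,0,0,0,0,0,0,0,0,0,0,0]';python3 pl.py 14.6 .13
```

```text
clock: 16.58
tool_pos: [0.5621, 0.1996, 0.4401]
orientation: [92.1, 87.1, -163.2]
force: [0.1, -0.1, -0.8]
opening: 0.0005
t 16.57 q [ 37.9  13.   -4.8  -1.1 -74.9 -23. ] grasp now [0.5534 0.197  0.2623] F [ 0.1 -0.1 -0.8] open 0.0005
rotvec [ 0.04 -0.11 -2.91] 2.91 world d [ 0.0234  0.0399 -0.1321] tool d now [ 0.1302 -0.0394  0.033 ] tool d after [ 0.1321 -0.0327  0.0327] tcp [0.5855 0.2395 0.308 ]
```

```bash
python3 -m inch '[0,-0.016,0.0165,0,0,-1.5,0,0,-0.0165,0.0165,0,0,-1.4,0,0,0,0,0,0,0,0]';python3 pl.py 14.6 .13
```

```text
clock: 16.95
tool_pos: [0.5864, 0.2419, 0.4363]
orientation: [166.4, 89.8, -89.0]
force: [-0.5, 0.5, 0.5]
opening: 0.0002
t 16.95 q [ 40.1  15.8  -2.1   0.2 -72.3 -25.5] grasp now [0.5864 0.2412 0.2583] F [-0.5  0.5  0.5] open 0.0002
rotvec [ 0.04 -0.2  -0.05] 0.21 world d [-0.0009 -0.0024 -0.1283] tool d now [ 0.1283  0.0014 -0.0016] tool d after [ 0.1283  0.0015 -0.0021] tcp [0.5855 0.2395 0.308 ]
```

```bash
python3 -m inch '[0.03,0,-0.001,0,-0.1,0,0,0.03,0,-0.001,0,-0.1,0,0,0.03,0,0,0,0,0,0,0.03,0.001,0,0,0,0,0,0,0,0,0,0,0,0]';python3 pl.py 14.6 .084
```

```text
clock: 17.58
tool_pos: [0.5861, 0.2387, 0.3145]
orientation: [-73.9, 89.9, 30.7]
force: [-0.6, -0.8, 0.2]
opening: 0.0002
t 17.57 q [ 39.8  20.5 -11.8   0.  -57.6 -25.2] grasp now [0.5864 0.2389 0.1365] F [-0.6 -0.8  0.2] open 0.0002
rotvec [-0.02  0.03  0.1 ] 0.1 world d [-0.0006  0.0008 -0.0525] tool d now [0.0525 0.0005 0.0009] tool d after [0.0525 0.0004 0.0009] tcp [0.5855 0.2395 0.262 ]
```

Tip 37 mm above the lid top. Going down in small steps while watching the force.

```bash
python3 -m inch '[0.015,0,0.001,0,0,0,0,0.012,0,0,0,0,0,0,0.005,0,0,0,0,0,0,0,0,0,0,0,0,0]'; python3 -m inch '[0.005,0,0,0,0,0,0]'; python3 -m inch '[0.004,0,0,0,0,0,0]'; python3 -m inch '[0.004,0,0,0,0,0,0]'
```

```text
clock: 18.08
tool_pos: [0.587, 0.2402, 0.2839]
orientation: [-74.9, 89.6, 29.7]
force: [-0.7, -0.6, -0.2]
opening: 0.0002
clock: 18.2
tool_pos: [0.5873, 0.2404, 0.2795]
orientation: [-74.4, 89.5, 30.2]
force: [-0.5, 0.1, -0.1]
opening: 0.0005
clock: 18.32
tool_pos: [0.5872, 0.2404, 0.276]
orientation: [-75.3, 89.5, 29.3]
force: [-5.9, -1.0, 9.6]
opening: 0.0002
clock: 18.45
tool_pos: [0.5871, 0.2403, 0.273]
orientation: [-76.9, 89.5, 27.7]
force: [-5.0, -1.0, 9.1]
opening: 0.0003
```

```bash
for i in 1 2; do :; done; python3 -m inch '[0.004,0,0,0,0,0,0]'; python3 -m inch '[0.004,0,0,0,0,0,0]'; python3 -m inch '[0.004,0,0,0,0,0,0]'; python3 -m inch '[0.003,0,0,0,0,0,0]'
```

```text
clock: 18.58
tool_pos: [0.5871, 0.2404, 0.2702]
orientation: [-77.8, 89.5, 26.8]
force: [-4.3, -1.1, 9.5]
opening: 0.0004
clock: 18.7
tool_pos: [0.5869, 0.2403, 0.2673]
orientation: [-78.8, 89.5, 25.9]
force: [-3.5, -1.0, 9.5]
opening: 0.0004
clock: 18.82
tool_pos: [0.5868, 0.2403, 0.2645]
orientation: [-79.5, 89.4, 25.2]
force: [-4.5, -0.9, 9.6]
opening: 0.0006
clock: 18.95
tool_pos: [0.5867, 0.2403, 0.2626]
orientation: [-80.1, 89.4, 24.6]
force: [-3.7, -1.3, 7.8]
opening: 0.0003
```

```bash
python3 -m inch '[0.003,0,0,0,0,0,0]'; python3 -m inch '[0.003,0,0,0,0,0,0]'; python3 -m inch '[0.003,0,0,0,0,0,0]'
```

```text
clock: 19.08
tool_pos: [0.5866, 0.2403, 0.2622]
orientation: [-83.1, 89.3, 21.7]
force: [-13.0, -1.2, 30.6]
opening: 0.0003
clock: 19.2
tool_pos: [0.5864, 0.2403, 0.2622]
orientation: [-84.6, 89.3, 20.2]
force: [-11.6, -2.0, 24.7]
opening: 0.0005
clock: 19.32
tool_pos: [0.5862, 0.2403, 0.2623]
orientation: [-85.4, 89.2, 19.5]
force: [-10.5, -1.3, 22.4]
opening: 0.0006
```

```bash
python3 -m inch '[-0.01,0,0,0,0,0,0,-0.03,0,0,0,0,0,0,-0.05,0,0,0,0,0,0,-0.05,0,0,0,0,0,0,-0.05,-0.05,0,0,0,0,0,0,-0.05,0,0,0,0,0,0,-0.05,0,0,0,0,0,0,-0.05,0,0,0,0,0,0,0,0,0,0,0,0]'; python3 look.py 9 side top wrist; python3 lev.py 9 side top; python3 - <<'E'
from h import *
def rep(k):
  for n in('top','side'):
    s=load(n+k);W=cloud(s);h=hsv(s);H,S,V=h[...,0],h[...,1],h[...,2]
    red=((H<6)|(H>172))&(S>150)&(W[...,1]<.1)&(W[...,1]>-.1)&(W[...,2]<.08); vv,uu=np.where(red); print(k,n,'stapler px',uu.mean().round(1),vv.mean().round(1),red.sum())
rep('0');rep('9')
b=cv2.imread('pics/side9.png')
cv2.imwrite('pics/cside9.png',cv2.resize(b[160:430,220:450],None,fx=2.2,fy=2.2,interpolation=2))
E
```

```text
clock: 20.45
tool_pos: [0.7754, 0.2901, 0.4573]
orientation: [-82.5, 89.0, 22.4]
force: [-0.3, 0.2, -0.6]
opening: 0.0002
side 425 c ex,ey,z 0.0007 -0.0019 0.0033 len 0.111 yaw 11.9 elev 0.92
top 313 c ex,ey,z 0.0033 -0.0016 0.0041 len 0.11 yaw 11.7 elev 0.3
lid ((0.5854805707931519, 0.23904234170913696), (0.20241627097129822, 0.14280064404010773), 14.509153366088867) [0.5688 0.2343 0.0861] table 0.7303
lid px ray on z=.098 [0.5723 0.2326 0.098 ]
0 top stapler px 357.5 306.4 730
0 side stapler px 263.4 318.3 861
9 top stapler px 357.5 306.5 728
9 side stapler px 263.3 318.3 863
```

View pics/cside9.png

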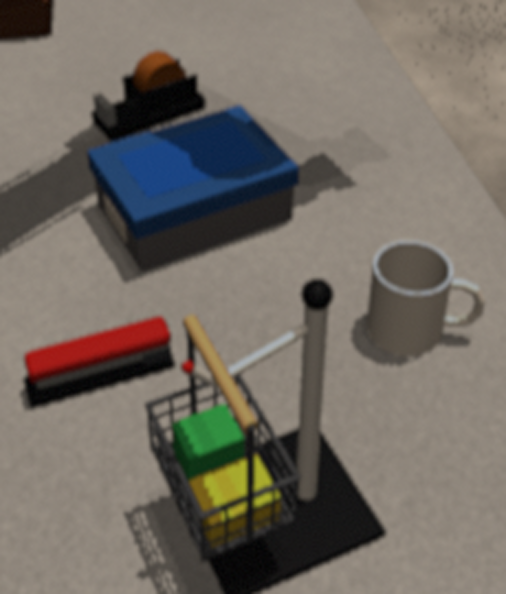

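View pics/top9.png

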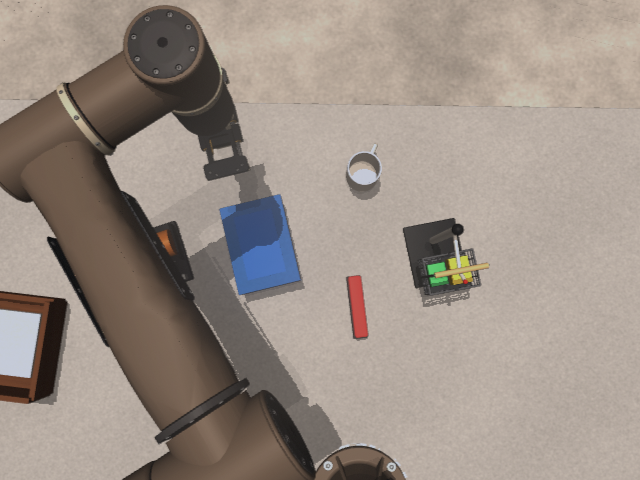

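```bash
python3 - <<'E'
from h import *
for k in '089':
  for n in('top','side'):
    s=load(n+k);W=cloud(s);h=hsv(s);H,S,V=h[...,0],h[...,1],h[...,2]
    b=(H>100)&(H<125)&(S>120)&(abs(W[...,0]-.5855)<.05)&(abs(W[...,1]-.2395)<.035)
    o=(H>4)&(H<16)&(S>120)&(W[...,1]>.33)&(W[...,1]<.5)&(W[...,0]>.5); vv,uu=np.where(o)
    mg=(V>90)&(W[...,0]>.66)&(W[...,0]<.85)&(W[...,1]<.1)&(W[...,1]>-.1)&(W[...,2]>.07)&(W[...,2]<.12); mv,mu=np.where(mg)
    print(k,n,'lid z',np.percentile(W[b][:,2],[50,75]).round(4) if b.any() else None,'disp',uu.mean().round(1),vv.mean().round(1),o.sum(),'mug',mu.mean().round(1),mv.mean().round(1),mg.sum())
o,p,R=state();print(o['joint_pos'],o['force'],p)
b=cv2.imread('pics/side9.png'); a=cv2.imread('pics/side0.png')
cv2.imwrite('pics/cmp.png',np.hstack([cv2.resize(x[190:285,250:365],None,fx=3.4,fy=3.4,interpolation=2) for x in(a,b)]))
E
```

```text
0 top lid z [0.0986 0.1004] disp 161.6 243.6 382 mug 366.2 165.2 239
0 side lid z [0.102 0.14 ] disp 289.4 191.1 189 mug 411.7 284.1 265
8 top lid z [0.099  0.1006] disp 161.6 243.6 374 mug 365.8 165.4 247
8 side lid z [0.0977 0.0985] disp 291.6 191.7 257 mug 409.2 285.1 516
9 top lid z [0.0836 0.0853] disp 165.6 241.0 181 mug 365.4 165.6 323
9 side lid z [0.0825 0.0833] disp 290.5 192.7 295 mug 410.8 283.9 287
[ 34.04629892  33.88717602  29.27729779   0.24238174 -84.12081325
 -19.05244686] [0.76764628 0.34176671 1.00132759] [0.7723958  0.28940395 0.46186918]
```

View pics/cmp.png

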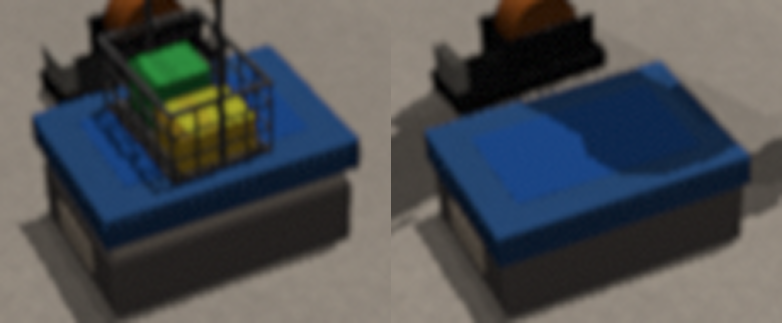

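```bash
python3 -m inch '[0,0,0,0,0,0,0,0,0,0,0,0,0,0]'; python3 -c "
from plant import ctrl
print(ctrl.close_job())"
```

```text
clock: 20.85
tool_pos: [0.7707, 0.289, 0.4649]
orientation: [-80.7, 88.5, 24.3]
force: [-0.1, 0.7, 0.5]
opening: 0.0002
the job is handed in; nothing more can be done
None
```

The basket now hangs on the hook by its handle bar and the blue lid is pressed fully home. I handed the job in at 20.85 s. I held the bar 26 mm off its middle with the tool tilted 30°, so the gripper cleared the hook and post.

**Last checks**
- **Basket:** the bar lies about 2 mm off the saddle along its length. It is level to about 0.9° by the side camera and 0.3° by the top camera. Its yaw matches the stand to about 0.2°.
- **Lid:** the fingertips hit a hard stop at 84 mm, where the force jumped from 8 to 31 N with almost no further movement. Both cameras show the lid about 15 mm lower than before, at 82.5 to 84 mm, and no white band shows.
- **Bystanders:** the stapler is where it was in both views. The mug's pixel position shifts by less than about 3 pixels between views, which is within the measurement noise. The tape dispenser reads the same in the side view to within about 2 pixels; in the last top view the arm partly hid it.

**What was off:** on the final retreat the arm drifted about 0.19 m forward instead of going straight up. It touched nothing, and force readings stayed near zero.

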